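# Pack the cold carrier with the brown reagent bottles

### The job

Pack the grey foam carrier: stand each of the four brown bottles upright on the floor of the square insert that has the colour of its cap, setting it down rather than dropping it and without knocking any over. Leave the two white bottles where they stand, although their caps look the same, and let go of everything at the end.

Things in the scene. Friction and masses are not known exactly. Their poses are not given: they have to be found in the camera images.
- brown_red: Dark brown round bottle with a red cap, 90 mm tall: body 48 mm wide to 54 mm up, sloping shoulder to 64 mm, then a ribbed round cap 32 mm wide (the place to grip, from above). About 0.16 kg, stands loose on the bench, 90 mm or more between bottle centres. Origin: centre of the underside, z up.
- brown_yellow: Dark brown round bottle with a yellow cap, 90 mm tall: body 48 mm wide to 54 mm up, sloping shoulder to 64 mm, then a ribbed round cap 32 mm wide (the place to grip, from above). About 0.16 kg, stands loose on the bench, 90 mm or more between bottle centres. Origin: centre of the underside, z up.
- brown_green: Dark brown round bottle with a green cap, 90 mm tall: body 48 mm wide to 54 mm up, sloping shoulder to 64 mm, then a ribbed round cap 32 mm wide (the place to grip, from above). About 0.16 kg, stands loose on the bench, 90 mm or more between bottle centres. Origin: centre of the underside, z up.
- brown_blue: Dark brown round bottle with a blue cap, 90 mm tall: body 48 mm wide to 54 mm up, sloping shoulder to 64 mm, then a ribbed round cap 32 mm wide (the place to grip, from above). About 0.16 kg, stands loose on the bench, 90 mm or more between bottle centres. Origin: centre of the underside, z up.
- white_red: Look-alike that does not belong: white round bottle with a red cap, 90 mm tall: body 48 mm wide to 54 mm up, sloping shoulder to 64 mm, then a ribbed round cap 32 mm wide. About 0.16 kg, stands loose on the bench, 90 mm or more between bottle centres. Origin: centre of the underside, z up.
- white_blue: Look-alike that does not belong: white round bottle with a blue cap, 90 mm tall: body 48 mm wide to 54 mm up, sloping shoulder to 64 mm, then a ribbed round cap 32 mm wide. About 0.16 kg, stands loose on the bench, 90 mm or more between bottle centres. Origin: centre of the underside, z up.
- insert_red: Open square red insert, 76 x 76 x 36 mm high, walls and floor 3 mm, fixed in a pocket of the immovable grey foam carrier (210 mm square, 46 mm high, lower than the rims). Four inserts form a 2 x 2 square, centres 90 mm apart; colours change places. Origin: centre of its underside, 15 mm above the bench (3 mm below its inner floor); x, y along its walls.
- insert_yellow: Open square yellow insert, 76 x 76 x 36 mm high, walls and floor 3 mm, fixed in a pocket of the immovable grey foam carrier (210 mm square, 46 mm high, lower than the rims). Four inserts form a 2 x 2 square, centres 90 mm apart; colours change places. Origin: centre of its underside, 15 mm above the bench (3 mm below its inner floor); x, y along its walls.
- insert_green: Open square green insert, 76 x 76 x 36 mm high, walls and floor 3 mm, fixed in a pocket of the immovable grey foam carrier (210 mm square, 46 mm high, lower than the rims). Four inserts form a 2 x 2 square, centres 90 mm apart; colours change places. Origin: centre of its underside, 15 mm above the bench (3 mm below its inner floor); x, y along its walls.
- insert_blue: Open square blue insert, 76 x 76 x 36 mm high, walls and floor 3 mm, fixed in a pocket of the immovable grey foam carrier (210 mm square, 46 mm high, lower than the rims). Four inserts form a 2 x 2 square, centres 90 mm apart; colours change places. Origin: centre of its underside, 15 mm above the bench (3 mm below its inner floor); x, y along its walls.

How it is judged:
At the end, for the whole second after the job is handed in: Each brown bottle stands upright (within 0.1 rad) and still on the floor of the insert of its cap's colour: centre within 17 mm of the insert's centre and underside less than 8 mm above the insert's underside. Both white bottles stand upright within 30 mm of where they were (horizontal distance between brown_red and insert_red below 0.017 m and z of brown_red in the frame of insert_red below 0.008 m and angle between each of brown_red, brown_yellow, brown_green, brown_blue, white_red, white_blue's own z axis and vertical below 0.1 rad and linear speed of each of brown_red, brown_yellow, brown_green, brown_blue, white_red, white_blue below 0.02 m/s and angular speed of each of brown_red, brown_yellow, brown_green, brown_blue below 0.2 rad/s and horizontal distance between brown_yellow and insert_yellow below 0.017 m and z of brown_yellow in the frame of insert_yellow below 0.008 m and horizontal distance between brown_green and insert_green below 0.017 m and z of brown_green in the frame of insert_green below 0.008 m and horizontal distance between brown_blue and insert_blue below 0.017 m and z of brown_blue in the frame of insert_blue below 0.008 m and distance of each of white_red, white_blue from where it was at the start of the episode below 0.03 m); the robot touches nothing.
It fails at once if a brown bottle is dropped or thrown (faster than 0.6 m/s with no finger on it) ((linear speed of brown_red above 0.6 m/s and contact force between the fingers and brown_red below 0.1 N) or (linear speed of brown_yellow above 0.6 m/s and contact force between the fingers and brown_yellow below 0.1 N) or (linear speed of brown_green above 0.6 m/s and contact force between the fingers and brown_green below 0.1 N) or (linear speed of brown_blue above 0.6 m/s and contact force between the fingers and brown_blue below 0.1 N)).
It fails at once if a brown bottle is knocked over (angle between any of brown_red, brown_yellow, brown_green, brown_blue's own z axis and vertical above 0.8 rad).
It fails at once if a white bottle is moved more than 30 mm (distance of any of white_red, white_blue from where it was at the start of the episode above 0.03 m).
It also fails if it takes over 102 s, if anything falls off the work surface, if the arm or the gripper's body presses on something with over 40 N, if the wrist force passes 120 N, or if a joint passes its speed limit or range.

### The arm

A 6-joint arm with a two-finger parallel gripper is mounted at the origin on the work surface. World frame = base frame: x ahead of the robot, y to its left, z up, the work surface at z = 0. Lengths are in m, angles in rad, forces in N, time in s.
With the tool pointing down it reaches from about 0.35 to 0.95 m from the base axis. Payload 17.4 kg.
Tool frame: the origin (TCP) lies on the centre line of the jaws, within the pads' length; the fingertips stand 19 mm ahead of it and the grasp point (between the pads) is the TCP (env.tips_ahead is the distance from the TCP to the fingertips, in m); z points along the fingers, y is the line along which they close (so a half turn about z gives the same grasp; the last joint's range is limited). The gripper opens to 93 mm and grips with 3 to 60 N. Pads are 15 mm wide; open, the fingers measure 128 mm over their backs; the gripper's body (75 mm by 188 mm) begins 65 mm behind the grasp point.
Start: joints at [1.104, 0.116, 1.442, -0, 1.584, -0.038], TCP at [0.281, 0.614, 0.238] pointing down, gripper open.
Joint ranges: [-2.83, 2.83], [-0.83, 2.19], [0.07, 2.5], [-1.14, 4.28], [0.01, 3], [-2.97, 2.97]. Speed limits (rad/s): [1.89, 1.89, 2.22, 3.14, 3.14, 3.14].

### API

Orientations are given as a unit quaternion [x, y, z, w].
In Python, from plant import env, eyes gives the robot as it stands.
- The arm moves only by the tool send_path, called after "Emit:" by a JSON object that holds its "method" and its "body", one argument or row to a line. Schema: {"type":"object","properties":{"rows":{"type":"array","items":{"type":"array","items":{"type":"array","items":{"type":"number"},"minItems":5,"maxItems":5},"minItems":1,"maxItems":10},"minItems":1,"maxItems":1},"clamp_n":{"type":"number"},"only":{"type":"string"},"quiet":{"type":"boolean"},"lines":{"type":"string"}},"required":["rows"],"additionalProperties":false}. rows is a list that holds a single list of rows (three levels of brackets), with 1 to 10 rows, each of 5 numbers: the finger opening in m, then dx, dy, dz in units of 25 mm, then a turn about the tool's z in units of 0.1 rad; each row is the pose to reach, as a shift and turn from the pose commanded when the call began, along the tool's axes at that moment; what a row does not reach only later rows make up. A row lasts 1/10 s, in which the tool goes at most 0.05 m and 0.15 rad, less where a joint would pass 70% of its speed; a pose out of reach is approached as far as the arm can. The fingers move at their own pace and stop on an object; clamp_n is the grip in N (left out, the last holds). Time passes only in rows, so rows that do not move let the fingers close. The tool returns the time, the measured TCP pose, the force, the opening and the grip force at its end. only (a regular expression) keeps the lines of the reply that match it, lines (a string "A,B") keeps lines A to B, and quiet returns only ok. Input that does not fit is refused with a message, and nothing moves.
- env.get_obs(): the state, without advancing time (a new reading comes with each control period).
- eyes.capture(name): name is "scene" or "top" or "wrist"; returns the picture (384x512x3 uint8, red, green, blue); there is no depth.
- eyes.camera_model(name): a dict with "fovy" (degrees; the focal length in pixels is half the picture's height over the tangent of half this angle, whatever the lens; pixels are square), "cx", "cy" (the principal point, pixels), "extrinsics" (4x4, takes a point from world to camera coordinates); the wrist camera has in their place "hand_eye" (4x4, takes a point from camera to tool coordinates, whose origin is the TCP and whose axes are the flange's). Camera axes: x right, y up, looking along -z (the intrinsics and any distortion apply to the point x, -y, -z); pixel columns grow to the right and rows downward; lengths in m; the calibration is good to about 2 mm. The wrist camera is an equidistant fisheye: a pixel r from the principal point sees the ray r / f radians off the axis. A picture is of the moment at which its call begins: read the wrist's pose just before it. camera_model takes no time and is no camera call.
- env.job_done(): hands the job in; it is judged then, once.
Trained networks look in the newest picture that a camera, given by its name, has taken for a name from the list of things; names that differ only in an ending like _2 or _b are one class to them, and where a whole thing is asked for, a point or a joint stands for the part that bears it (a point fixed in the world has none). Each returns a list of dicts, best first, with "score" (0 to 1); they miss things now and then, are a little off and sometimes report something else, mostly with a low value. They report only what shows in the picture. A call takes as long as a camera call.
- eyes.find_in(camera, query): "centre" ([column, row] in pixels, amid what is visible of it).
- eyes.silhouettes(camera, query): "region" (384x512 bool, what is visible of it) and "centre" ([column, row] in pixels, amid what is visible of it).
- eyes.mark_of(camera, query): "centre" ([column, row] in pixels: a listed point, or the origin of a listed thing).
The state is a dict: "time_s": time; "q": joint angles; "joint_velocities": joint speeds; "tau": joint torques, N m; "eef_pos": TCP position; "ee_rot": TCP orientation; "contact_force": force on the tool from outside, world axes, zero at the start; "torque": the same for the moment, N m; "gripper_width": finger opening in m; "grip_force": force on a finger pad.
Only numpy, scipy, OpenCV 4.12 (cv2) and the standard library are available. Lean on these libraries where they do the work, as an engineer would, in place of code of your own. Each camera call takes 0.05 s, during which the arm holds its last target. There are 200 camera calls.

## Working session

There is one attempt and no reset: what is moved stays moved. The work goes in short steps, Python scripts to look and compute and a tool call to move; the robot and the scene stay as the last step left them, time stands still between calls to the robot, and variables do not carry over. Pictures are saved under pics/ and viewed, at most 14 in all, crops included, and the job is handed in when it is done.

```bash
mkdir -p pics; ls; python3 - <<'E'
from plant import env, eyes
import cv2, numpy as np
np.set_printoptions(precision=4,suppress=True)
for n in ("scene","top","wrist"):
    m=eyes.camera_model(n); print(n,m)
im=[eyes.capture(n) for n in ("top","scene")]
cv2.imwrite("pics/a.png",im[0][:,:,::-1]); cv2.imwrite("pics/b.png",im[1][:,:,::-1])
for q in ["brown_red","brown_yellow","brown_green","brown_blue","white_red","white_blue","insert_red","insert_yellow","insert_green","insert_blue"]:
    print(q,[(np.round(d["centre"],1),round(d["score"],2)) for d in eyes.mark_of("top",q)[:3]])
o=env.get_obs(); print(o["time_s"],o["eef_pos"],o["ee_rot"])
E
```

```text
pics
scene {'fovy': 50.22419508242997, 'cx': 258.6402401200277, 'cy': 190.75316676044537, 'extrinsics': array([[ 0.2468,  0.9688,  0.0217, -0.102 ],
       [-0.6169,  0.1398,  0.7745,  0.2664],
       [ 0.7474, -0.2045,  0.6322, -1.4899],
       [ 0.    ,  0.    ,  0.    ,  1.    ]])}
top {'fovy': 42.919425955517596, 'cx': 257.3792098628075, 'cy': 199.91245053798508, 'extrinsics': array([[ 0.0289, -0.9993,  0.0226, -0.0401],
       [ 0.9797,  0.0328,  0.1978, -0.5306],
       [-0.1984,  0.0164,  0.98  , -1.1959],
       [ 0.    ,  0.    ,  0.    ,  1.    ]])}
wrist {'fovy': 65.70646984690485, 'cx': 252.92786326536685, 'cy': 192.93473483895218, 'hand_eye': array([[ 0.0005,  0.9597,  0.2809,  0.0794],
       [ 1.    , -0.0003, -0.0006, -0.0003],
       [-0.0005,  0.2809, -0.9597, -0.1469],
       [ 0.    ,  0.    ,  0.    ,  1.    ]])}
brown_red [(array([275.5, 236.1]), 0.84), (array([195.5, 223.5]), 0.16)]
brown_yellow [(array([358.2, 190.6]), 0.88)]
brown_green [(array([318.2, 181.8]), 0.69)]
brown_blue [(array([269.2, 179.1]), 0.84)]
white_red [(array([311.9, 238.1]), 0.59), (array([267.4, 180.6]), 0.41)]
white_blue [(array([369.3, 232.4]), 0.81)]
insert_red [(array([160.6, 231.2]), 0.92)]
insert_yellow [(array([185.3, 187.2]), 0.6)]
insert_green [(array([154.9, 197.6]), 0.63), (array([187.2, 189.9]), 0.57)]
insert_blue [(array([192.7, 221.6]), 0.93)]
0.6 [0.2807 0.6139 0.2376] [ 0.2128  0.9771  0.     -0.    ]
```

View pics/a.png

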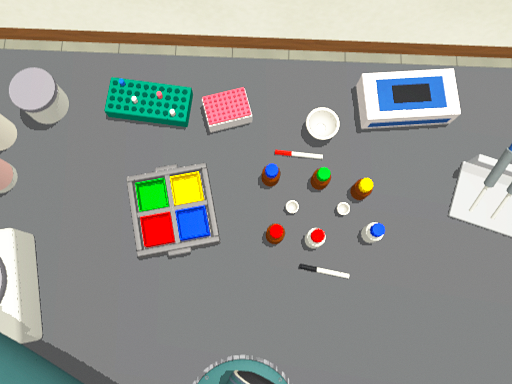

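View pics/b.png

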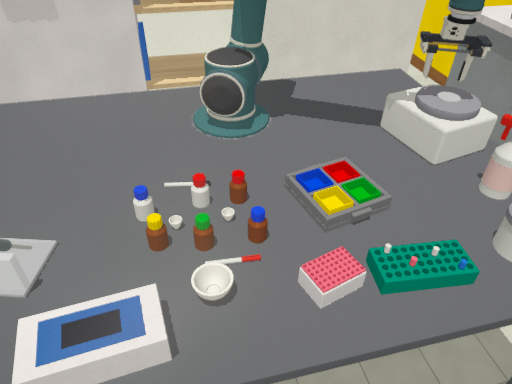

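The top picture shows the brown bottles' caps at red (276,232), blue (271,170), green (323,173) and yellow (365,185). The white bottles are at (316,237) and (376,231). The inserts are green (152,195), yellow (187,188), red (158,230) and blue (193,223). The network's "insert_green" top hit agrees with this, and the scene view shows the same layout.

```bash
cat > h.py <<'E'
import numpy as np, cv2
from plant import env, eyes
from scipy.spatial.transform import Rotation as R
np.set_printoptions(precision=4,suppress=True)
HUE=dict(red=(174,6),yellow=(22,34),green=(50,75),blue=(105,125))
def ray(n,px):
    m=eyes.camera_model(n); f=192/np.tan(np.radians(m["fovy"])/2); E=np.array(m["extrinsics"])
    d=np.array([(px[0]-m["cx"])/f,-(px[1]-m["cy"])/f,-1.]); Rm=E[:3,:3]
    return -Rm.T@E[:3,3], Rm.T@d
def at(n,px,z):
    o,d=ray(n,px); return (o+d*(z-o[2])/d[2])[:2]
def proj(n,P):
    m=eyes.camera_model(n); f=192/np.tan(np.radians(m["fovy"])/2); E=np.array(m["extrinsics"])
    c=np.atleast_2d(P)@E[:3,:3].T+E[:3,3]
    return np.c_[m["cx"]-f*c[:,0]/c[:,2], m["cy"]+f*c[:,1]/c[:,2]]
def blobs(im,col,amin=40):
    h,s,v=cv2.split(cv2.cvtColor(im,cv2.COLOR_RGB2HSV)); a,b=HUE[col]
    hm=((h>=a)|(h<=b)) if a>b else ((h>=a)&(h<=b))
    k=(hm&(s>150)&(v>(130 if col!='blue' else 100))).astype(np.uint8)
    n,l,st,c=cv2.connectedComponentsWithStats(k)
    return [(c[i],st[i,4],l==i) for i in range(1,n) if st[i,4]>=amin]
def delta(x,y,z):
    o=env.get_obs(); return R.from_quat(o["ee_rot"]).inv().apply(np.array([x,y,z])-o["eef_pos"])
E
python3 - <<'E'
from h import *
for n in ("top","scene"):
    im=eyes.capture(n)
    for c in HUE:
        for ce,a,_ in blobs(im,c):
            if n=="top" and ce[0]>110 and ce[0]<225: print(n,"insert",c,ce,a,at(n,ce,.051))
            else: print(n,c,ce,a,"cap",at(n,ce,.082))
E
```

```text
top red [282.6795 152.3974] 78 cap [ 0.6516 -0.0841]
top insert red [157.0073 229.2373] 961 [0.4482 0.2271]
top red [276.0526 230.8158] 152 cap [ 0.4495 -0.0714]
top red [317.3108 235.1149] 148 cap [ 0.4421 -0.1736]
top insert yellow [186.3695 187.7971] 912 [0.5577 0.1596]
top yellow [365.4939 184.6646] 164 cap [ 0.5742 -0.2951]
top green [323.442  173.3188] 138 cap [ 0.6001 -0.1885]
top insert green [151.7548 194.8714] 832 [0.5362 0.2466]
top blue [410.5254  93.307 ] 1378 cap [ 0.8256 -0.418 ]
top blue [408.201  122.3417] 199 cap [ 0.7446 -0.4092]
top blue [271.2027 170.1554] 148 cap [ 0.6038 -0.0558]
top insert blue [192.2179 222.6558] 950 [0.4679 0.1396]
top blue [377.2895 229.5592] 152 cap [ 0.4607 -0.3228]
scene red [506.1087 124.7609] 184 cap [0.3776 0.8344]
scene red [340.9156 171.1955] 486 cap [0.4959 0.2072]
scene red [237.5096 176.5478] 157 cap [ 0.458  -0.0708]
scene red [198.8467 179.52  ] 150 cap [ 0.4485 -0.1716]
scene red [250.9896 257.6979] 96 cap [ 0.7406 -0.1018]
scene yellow [431.0248  21.6243] 929 cap [-0.6389  1.2053]
scene yellow [497.0329   2.2961] 152 cap [-0.9077  1.8309]
scene yellow [445.6694  44.9008] 121 cap [-0.3136  1.0751]
scene yellow [442.8509  61.1078] 436 cap [-0.1422  0.9463]
scene yellow [332.6223 199.7047] 728 cap [0.6025 0.1395]
scene yellow [154.1403 221.2624] 221 cap [ 0.5823 -0.2931]
scene green [361.0558 189.6937] 591 cap [0.5817 0.2261]
scene green [201.7238 220.5525] 181 cap [ 0.6044 -0.1864]
scene blue [143.8599  50.3463] 257 cap [-0.5051 -0.2765]
scene blue [313.4388 179.8165] 556 cap [0.5156 0.1209]
scene blue [140.3743 192.0702] 171 cap [ 0.4676 -0.3205]
scene blue [257.4667 213.5538] 195 cap [ 0.61   -0.0548]
scene blue [462.4318 263.6818] 44 cap [0.8585 0.3282]
scene blue [ 51.1934 339.2981] 1117 cap [ 0.8427 -0.4821]
```

```bash
cat >> h.py <<'E'
from scipy.optimize import fsolve
def capfit(n,px,guess,zb=0.):
    t=np.linspace(0,2*np.pi,60); ring=np.c_[np.cos(t),np.sin(t)]*.016
    def cen(p):
        P=np.vstack([np.c_[ring+p,np.full(60,zb+z)] for z in (.065,.09)])
        m=cv2.moments(cv2.convexHull((proj(n,P)).astype(np.float32))); return np.array([m["m10"],m["m01"]])/m["m00"]
    return fsolve(lambda p:cen(p)-px,guess)
E
python3 - <<'E'
from h import *
T=dict(red=([276.05,230.82],[237.51,176.55]),wred=([317.31,235.11],[198.85,179.52]),yellow=([365.49,184.66],[154.14,221.26]),green=([323.44,173.32],[201.72,220.55]),blue=([271.2,170.16],[257.47,213.55]),wblue=([377.29,229.56],[140.37,192.07]))
for k,(a,b) in T.items():
    p=capfit("top",a,at("top",a,.08)); q=capfit("scene",b,at("scene",b,.08)); print(k,p,q,(p+q)/2)
I=dict(red=[.4482,.2271],yellow=[.5577,.1596],green=[.5362,.2466],blue=[.4679,.1396]); c=np.mean(list(I.values()),0)
u=np.array([1,-1]);G=dict(red=(-1,1),yellow=(1,-1),green=(1,1),blue=(-1,-1))
a=np.array(I["green"])+I["yellow"]-np.array(I["red"])-I["blue"]; th=np.arctan2(a[1],a[0])
b=np.array(I["green"])+I["red"]-np.array(I["yellow"])-I["blue"]; th=(th+np.arctan2(-b[0],b[1]))/2
M=np.array([[np.cos(th),-np.sin(th)],[np.sin(th),np.cos(th)]])
print(c,th)
for k,g in G.items(): print(k,c+M@(np.array(g)*.045),I[k])
im=eyes.capture("scene")
for k,px in dict(red=[340.9,171.2],yellow=[332.6,199.7],green=[361.06,189.7],blue=[313.4,179.8]).items(): print(k,at("scene",px,.048))
o=env.get_obs();print(R.from_quat(o["ee_rot"]).as_matrix(),R.from_quat(o["ee_rot"]).as_euler("ZYX"))
E
```

```text
red [ 0.45   -0.0716] [ 0.4522 -0.0696] [ 0.4511 -0.0706]
wred [ 0.4426 -0.1741] [ 0.4426 -0.1711] [ 0.4426 -0.1726]
yellow [ 0.5752 -0.296 ] [ 0.5773 -0.2934] [ 0.5762 -0.2947]
green [ 0.6011 -0.189 ] [ 0.5996 -0.186 ] [ 0.6004 -0.1875]
blue [ 0.6048 -0.056 ] [ 0.6053 -0.0535] [ 0.605  -0.0547]
wblue [ 0.4613 -0.3238] [ 0.4618 -0.3209] [ 0.4616 -0.3223]
[0.5025 0.1932] 0.22523325778959682
red [0.4486 0.227 ] [0.4482, 0.2271]
yellow [0.5564 0.1594] [0.5577, 0.1596]
green [0.5363 0.2471] [0.5362, 0.2466]
blue [0.4687 0.1393] [0.4679, 0.1396]
red [0.4541 0.2305]
yellow [0.5661 0.1593]
green [0.5443 0.2505]
blue [0.4747 0.1397]
[[-0.9095  0.4158 -0.    ]
 [ 0.4158  0.9095 -0.    ]
 [ 0.     -0.     -1.    ]] [ 2.7128 -0.     -3.1416]h.py:30: RuntimeWarning: The iteration is not making good progress, as measured by the 
 improvement from the last ten iterations.
  return fsolve(lambda p:cen(p)-px,guess)
```

The two cameras agree to within about 3 mm and the insert grid fits a 90 mm pitch, so I'll act. First I turn the tool to the world axes (then tool dx = -x, dy = +y, dz = -z) and move over brown_red.

Units first: shifts go in units of 25 mm and turns go in units of 0.1 rad. So -0.276 m is -11.04, -0.22 m is -8.8, -0.43 rad is -4.3.

Emit:
{"method": "send_path", "body": {
  "rows": [
    [[0.06,-8.8,-11.04,0,-4.3],[0.06,-8.8,-11.04,0,-4.3],[0.06,-8.8,-11.04,0,-4.3],[0.06,-8.8,-11.04,0,-4.3],[0.06,-8.8,-11.04,0,-4.3],[0.06,-8.8,-11.04,0,-4.3],[0.06,-8.8,-11.04,0,-4.3],[0.06,-8.8,-11.04,0,-4.3]]
  ],
  "clamp_n": 20
}}

```text
time_s: 1.55
eef_pos: [0.3669, 0.2675, 0.2382]
ee_rot: [0.001, 1.0, -0.0, 0.001]
contact_force: [0.8, 0.5, 0.4]
gripper_width: 0.0598
grip_force: 0.0
```

```bash
python3 -c "
from h import *
print(delta(.4511,-.0706,.20), env.get_obs()['ee_rot'])"
```

```text
[-0.0851 -0.3379  0.0384] [ 0.0015  1.     -0.      0.0008]
```

To row units: -0.339 m is -13.56, -0.085 m is -3.4.

Emit:
{"method": "send_path", "body": {
  "rows": [
    [[0.06,-3.4,-13.56,1.6,0],[0.06,-3.4,-13.56,1.6,0],[0.06,-3.4,-13.56,1.6,0],[0.06,-3.4,-13.56,1.6,0],[0.06,-3.4,-13.56,1.6,0],[0.06,-3.4,-13.56,1.6,0],[0.06,-3.4,-13.56,1.6,0],[0.06,-3.4,-13.56,1.6,0],[0.06,-3.4,-13.56,1.6,0]]
  ]
}}

```text
time_s: 2.45
eef_pos: [0.4515, -0.068, 0.1974]
ee_rot: [0.001, 1.0, 0.0, -0.0]
contact_force: [-0.4, 0.7, 0.3]
gripper_width: 0.06
grip_force: 0.0
```

```bash
python3 -c "
from h import *
im=eyes.capture('wrist'); cv2.imwrite('pics/c.png',im[:,:,::-1])
print(delta(.4511,-.0706,.085), env.get_obs()['eef_pos'])"
```

```text
[ 0.0004 -0.0036  0.1127] [ 0.4515 -0.0671  0.1977]
```

View pics/c.png

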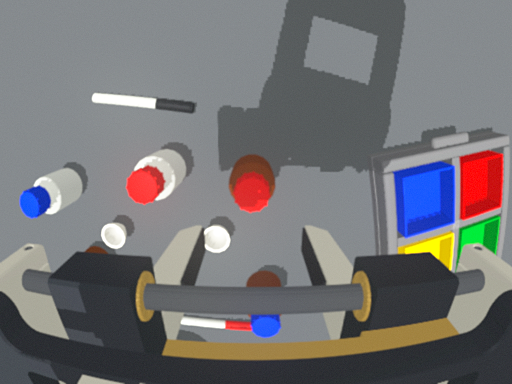

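The wrist view has the red cap at (252,188), close to the principal column and centred between the fingers. It agrees with the measurement to within 2 mm, so I descend and grip.

To row units: 0.04 m is 1.6, -0.002 m is -0.08.

Emit:
{"method": "send_path", "body": {
  "rows": [
    [[0.06,0,-0.08,1.6,0],[0.06,0,-0.08,3.2,0],[0.06,0,-0.08,4,0],[0.06,0,-0.08,4.48,0],[0.06,0,-0.08,4.48,0],[0.02,0,-0.08,4.48,0],[0.02,0,-0.08,4.48,0],[0.02,0,-0.08,4.48,0],[0.02,0,-0.08,4.48,0],[0.02,0,-0.08,4.48,0]]
  ],
  "clamp_n": 20
}}

```text
time_s: 3.5
eef_pos: [0.4517, -0.0696, 0.0862]
ee_rot: [-0.001, 1.0, -0.0, 0.0]
contact_force: [-0.6, -0.1, 4.6]
gripper_width: 0.0315
grip_force: 20.0
```

To row units: -0.15 m is -6, -0.1 m is -4.

Emit:
{"method": "send_path", "body": {
  "rows": [
    [[0.02,0,0,-0.8,0],[0.02,0,0,-2,0],[0.02,0,0,-4,0],[0.02,0,0,-6,0],[0.02,0,0,-6,0],[0.02,0,0,-6,0]]
  ]
}}

```text
time_s: 4.1
eef_pos: [0.4516, -0.0696, 0.2363]
ee_rot: [-0.001, 1.0, -0.0, 0.001]
contact_force: [-0.0, -0.5, -2.7]
gripper_width: 0.0312
grip_force: 20.0
```

```bash
python3 -c "
from h import *
print(delta(.4486,.227,.235), env.get_obs()['eef_pos'],env.get_obs()['gripper_width'])"
```

```text
[0.0027 0.2966 0.0012] [ 0.4516 -0.0696  0.2363] 0.03117580230177813
```

To row units: 0.297 m is 11.88, 0.28 m is 11.2.

Emit:
{"method": "send_path", "body": {
  "rows": [
    [[0.02,0.12,1.2,0,0],[0.02,0.12,2.8,0,0],[0.02,0.12,4.6,0,0],[0.02,0.12,6.4,0,0],[0.02,0.12,8.2,0,0],[0.02,0.12,10,0,0],[0.02,0.12,11.2,0,0],[0.02,0.12,11.88,0,0],[0.02,0.12,11.88,0,0],[0.02,0.12,11.88,0,0]]
  ]
}}

```text
time_s: 5.1
eef_pos: [0.4477, 0.2272, 0.2342]
ee_rot: [-0.001, 1.0, -0.001, -0.001]
contact_force: [-0.3, -0.7, -0.8]
gripper_width: 0.0318
grip_force: 20.0
```

```bash
python3 - <<'E'
from h import *
im=eyes.capture('top'); cv2.imwrite('pics/d.png',cv2.resize(im[130:290,100:300,::-1],None,fx=3,fy=3))
E
```

```text
(no output)
```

View pics/d.png

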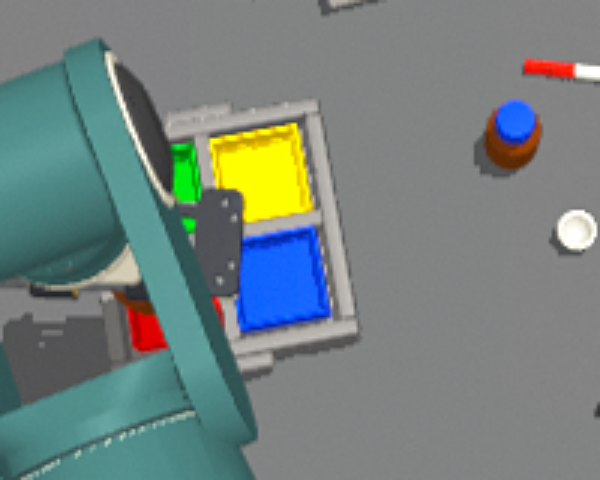

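The arm hides the bottle in this view, but the red insert shows under the gripper, and blue and yellow are clear to the right. The pose is as planned, so I lower slowly.

To row units: 0.13 m is 5.2, 0.128 m is 5.12.

Emit:
{"method": "send_path", "body": {
  "rows": [
    [[0.02,0,0,1.2,0],[0.02,0,0,2.8,0],[0.02,0,0,4,0],[0.02,0,0,4.6,0],[0.02,0,0,4.8,0],[0.02,0,0,5,0],[0.02,0,0,5.12,0],[0.02,0,0,5.2,0],[0.02,0,0,5.2,0],[0.02,0,0,5.2,0]]
  ]
}}

```text
time_s: 6.15
eef_pos: [0.4482, 0.2276, 0.1061]
ee_rot: [-0.001, 1.0, 0.0, 0.0]
contact_force: [0.4, 0.1, -1.1]
gripper_width: 0.0318
grip_force: 20.0
```

```bash
python3 -c "
from h import *
o=env.get_obs();print(o['eef_pos'],o['contact_force'],o['torque'])"
```

```text
[0.4482 0.2276 0.1061] [ 0.3724  0.058  -1.0873] [0.0515 0.0368 0.0064]
```

Emit:
{"method": "send_path", "body": {
  "rows": [
    [[0.02,0,0,0.04,0],[0.02,0,0,0.08,0],[0.02,0,0,0.12,0],[0.02,0,0,0.12,0]]
  ]
}}

```text
time_s: 6.55
eef_pos: [0.4486, 0.2277, 0.1043]
ee_rot: [-0.001, 1.0, 0.0, 0.001]
contact_force: [-4.2, -1.7, 14.9]
gripper_width: 0.0314
grip_force: 20.0
```

The force is 14.9 N at TCP z = 0.104, the expected floor height. I release and retreat.

To row units: -0.13 m is -5.2, -0.1 m is -4.

Emit:
{"method": "send_path", "body": {
  "rows": [
    [[0.03,0,0,-0.04,0],[0.04,0,0,-0.04,0],[0.06,0,0,-0.04,0],[0.06,0,0,-0.04,0],[0.06,0,0,-0.8,0],[0.06,0,0,-2,0],[0.06,0,0,-4,0],[0.06,0,0,-5.2,0],[0.06,0,0,-5.2,0]]
  ]
}}

```text
time_s: 7.45
eef_pos: [0.4491, 0.228, 0.2373]
ee_rot: [-0.001, 1.0, 0.001, 0.003]
contact_force: [0.6, -0.4, -1.3]
gripper_width: 0.0601
grip_force: 0.0
```

```bash
python3 -c "
from h import *
im=eyes.capture('wrist'); cv2.imwrite('pics/e.png',im[:,:,::-1])
print(delta(.605,-.0547,.2), env.get_obs()['eef_pos'])"
```

```text
[-0.1559 -0.2827  0.0346] [0.4486 0.2278 0.2345]
```

View pics/e.png

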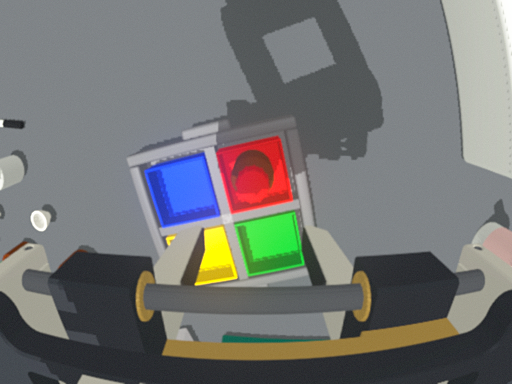

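The wrist view shows brown_red upright and centred in the red insert, around (255,172). Next is brown_blue.

To row units: -0.282 m is -11.28, -0.156 m is -6.24.

Emit:
{"method": "send_path", "body": {
  "rows": [
    [[0.06,-6.24,-11.28,1.36,0],[0.06,-6.24,-11.28,1.36,0],[0.06,-6.24,-11.28,1.36,0],[0.06,-6.24,-11.28,1.36,0],[0.06,-6.24,-11.28,1.36,0],[0.06,-6.24,-11.28,1.36,0],[0.06,-6.24,-11.28,1.36,0],[0.06,-6.24,-11.28,1.36,0],[0.06,-6.24,-11.28,1.36,0],[0.06,-6.24,-11.28,1.36,0]]
  ]
}}

```text
time_s: 8.5
eef_pos: [0.6039, -0.0535, 0.1981]
ee_rot: [-0.001, 1.0, 0.0, -0.0]
contact_force: [0.3, -0.1, -0.2]
gripper_width: 0.0598
grip_force: 0.0
```

```bash
python3 -c "
from h import *
im=eyes.capture('wrist'); b=blobs(im,'blue'); print([(x[0],x[1]) for x in b])
print(delta(.605,-.0547,.086), env.get_obs()['eef_pos'])"
```

```text
[(array([424.6263,  70.9285]), np.int32(4110)), (array([14.3187, 70.528 ]), np.int32(731)), (array([252.027 , 194.1141]), np.int32(1113))]
[-0.001  -0.0014  0.1124] [ 0.604  -0.0533  0.1984]
```

Emit:
{"method": "send_path", "body": {
  "rows": [
    [[0.06,-0.04,-0.04,1.6,0],[0.06,-0.04,-0.04,3.2,0],[0.06,-0.04,-0.04,4,0],[0.06,-0.04,-0.04,4.48,0],[0.06,-0.04,-0.04,4.48,0],[0.02,-0.04,-0.04,4.48,0],[0.02,-0.04,-0.04,4.48,0],[0.02,-0.04,-0.04,4.48,0],[0.02,-0.04,-0.04,4.48,0],[0.02,-0.04,-0.04,4.48,0]]
  ],
  "clamp_n": 20
}}

```text
time_s: 9.55
eef_pos: [0.6057, -0.0553, 0.0873]
ee_rot: [-0.001, 1.0, -0.0, 0.0]
contact_force: [-0.6, 1.0, 4.3]
gripper_width: 0.0316
grip_force: 20.0
```

Emit:
{"method": "send_path", "body": {
  "rows": [
    [[0.02,0,0,-0.8,0],[0.02,0,0,-2,0],[0.02,0,0,-4,0],[0.02,0,0,-6,0],[0.02,0,0,-6,0],[0.02,0,0,-6,0]]
  ]
}}

```text
time_s: 10.15
eef_pos: [0.6056, -0.0554, 0.2375]
ee_rot: [-0.001, 1.0, -0.0, 0.001]
contact_force: [-0.1, 0.2, -2.6]
gripper_width: 0.0316
grip_force: 20.0
```

```bash
python3 -c "
from h import *
print(delta(.4687,.1393,.235), env.get_obs()['eef_pos'])"
```

```text
[0.1367 0.1948 0.0022] [ 0.6056 -0.0554  0.2375]
```

To row units: 0.195 m is 7.8, 0.188 m is 7.52.

Emit:
{"method": "send_path", "body": {
  "rows": [
    [[0.02,0.8,1.2,0,0],[0.02,1.8,2.52,0,0],[0.02,2.8,4,0,0],[0.02,3.8,5.4,0,0],[0.02,4.8,6.8,0,0],[0.02,5.28,7.52,0,0],[0.02,5.48,7.8,0,0],[0.02,5.48,7.8,0,0],[0.02,5.48,7.8,0,0]]
  ]
}}

```text
time_s: 11.05
eef_pos: [0.4685, 0.1389, 0.2359]
ee_rot: [-0.0, 1.0, -0.0, -0.0]
contact_force: [0.3, -0.5, -1.3]
gripper_width: 0.0318
grip_force: 20.0
```

```bash
python3 -c "
from h import *
print(delta(.4687,.1393,.1053), env.get_obs()['eef_pos'])"
```

```text
[-0.0004  0.0005  0.1306] [0.4685 0.1389 0.2359]
```

To row units: 0.131 m is 5.24, 0.13 m is 5.2.

Emit:
{"method": "send_path", "body": {
  "rows": [
    [[0.02,0,0,1.2,0],[0.02,0,0,2.8,0],[0.02,0,0,4,0],[0.02,0,0,4.6,0],[0.02,0,0,4.88,0],[0.02,0,0,5.04,0],[0.02,0,0,5.12,0],[0.02,0,0,5.2,0],[0.02,0,0,5.24,0],[0.02,0,0,5.24,0]]
  ]
}}

```text
time_s: 12.05
eef_pos: [0.4683, 0.1396, 0.106]
ee_rot: [-0.001, 1.0, 0.0, 0.0]
contact_force: [0.6, 0.7, -1.7]
gripper_width: 0.0316
grip_force: 20.0
```

Emit:
{"method": "send_path", "body": {
  "rows": [
    [[0.02,0,0,0.02,0],[0.02,0,0,0.04,0],[0.02,0,0,0.06,0],[0.02,0,0,0.06,0]]
  ]
}}

```text
time_s: 12.45
eef_pos: [0.4686, 0.1397, 0.1053]
ee_rot: [-0.001, 1.0, 0.0, 0.001]
contact_force: [-0.8, 0.2, 8.0]
gripper_width: 0.0317
grip_force: 20.0
```

Contact is at the expected height. I release and go to brown_green.

To row units: -0.13 m is -5.2, -0.1 m is -4.

Emit:
{"method": "send_path", "body": {
  "rows": [
    [[0.03,0,0,0,0],[0.04,0,0,0,0],[0.06,0,0,0,0],[0.06,0,0,0,0],[0.06,0,0,-0.8,0],[0.06,0,0,-2,0],[0.06,0,0,-4,0],[0.06,0,0,-5.2,0],[0.06,0,0,-5.2,0],[0.06,0,0,-5.2,0]]
  ]
}}

```text
time_s: 13.45
eef_pos: [0.4682, 0.1395, 0.2341]
ee_rot: [-0.001, 1.0, 0.0, 0.0]
contact_force: [0.1, 0.3, 0.3]
gripper_width: 0.0603
grip_force: 0.0
```

```bash
python3 -c "
from h import *
print(delta(.6004,-.1875,.2), env.get_obs()['eef_pos'])"
```

```text
[-0.1317 -0.3272  0.0342] [0.4682 0.1395 0.2341]
```

Emit:
{"method": "send_path", "body": {
  "rows": [
    [[0.06,-5.28,-13.08,1.36,0],[0.06,-5.28,-13.08,1.36,0],[0.06,-5.28,-13.08,1.36,0],[0.06,-5.28,-13.08,1.36,0],[0.06,-5.28,-13.08,1.36,0],[0.06,-5.28,-13.08,1.36,0],[0.06,-5.28,-13.08,1.36,0],[0.06,-5.28,-13.08,1.36,0],[0.06,-5.28,-13.08,1.36,0],[0.06,-5.28,-13.08,1.36,0]]
  ]
}}

```text
time_s: 14.45
eef_pos: [0.6001, -0.1865, 0.1993]
ee_rot: [-0.001, 1.0, 0.0, -0.001]
contact_force: [0.5, 0.2, 0.2]
gripper_width: 0.0601
grip_force: 0.0
```

```bash
python3 -c "
from h import *
im=eyes.capture('wrist'); b=blobs(im,'green'); print([(x[0],x[1]) for x in b])
print(delta(.6004,-.1875,.086), env.get_obs()['eef_pos'])"
```

```text
[(array([253.0159, 193.75  ]), np.int32(1004))]
[-0.0003 -0.0014  0.1138] [ 0.6002 -0.1861  0.1998]
```

To row units: 0.113 m is 4.52, 0.1 m is 4.

Emit:
{"method": "send_path", "body": {
  "rows": [
    [[0.06,0,-0.04,1.6,0],[0.06,0,-0.04,3.2,0],[0.06,0,-0.04,4,0],[0.06,0,-0.04,4.52,0],[0.06,0,-0.04,4.52,0],[0.02,0,-0.04,4.52,0],[0.02,0,-0.04,4.52,0],[0.02,0,-0.04,4.52,0],[0.02,0,-0.04,4.52,0],[0.02,0,-0.04,4.52,0]]
  ],
  "clamp_n": 20
}}

```text
time_s: 15.5
eef_pos: [0.6008, -0.1883, 0.0878]
ee_rot: [-0.001, 1.0, -0.0, 0.0]
contact_force: [0.4, 0.8, 3.9]
gripper_width: 0.0319
grip_force: 19.9
```

Emit:
{"method": "send_path", "body": {
  "rows": [
    [[0.02,0,0,-0.8,0],[0.02,0,0,-2,0],[0.02,0,0,-4,0],[0.02,0,0,-6,0],[0.02,0,0,-6,0],[0.02,0,0,-6,0]]
  ]
}}

```text
time_s: 16.1
eef_pos: [0.6007, -0.1884, 0.2378]
ee_rot: [-0.001, 1.0, -0.0, 0.001]
contact_force: [0.2, 0.1, -3.8]
gripper_width: 0.032
grip_force: 19.9
```

```bash
python3 -c "
from h import *
print(delta(.5363,.2471,.235), env.get_obs()['eef_pos'])"
```

```text
[0.0639 0.4356 0.0024] [ 0.6007 -0.1884  0.2378]
```

Emit:
{"method": "send_path", "body": {
  "rows": [
    [[0.02,0.16,1.2,0,0],[0.02,0.48,3.2,0,0],[0.02,0.8,5.2,0,0],[0.02,1.12,7.2,0,0],[0.02,1.44,9.2,0,0],[0.02,1.76,11.2,0,0],[0.02,2.08,13.2,0,0],[0.02,2.4,15.2,0,0],[0.02,2.56,16.8,0,0],[0.02,2.56,17.44,0,0]]
  ]
}}

```text
time_s: 17.1
eef_pos: [0.5345, 0.2508, 0.2345]
ee_rot: [-0.002, 1.0, -0.0, -0.002]
contact_force: [0.4, -0.3, -2.1]
gripper_width: 0.0314
grip_force: 19.9
```

Emit:
{"method": "send_path", "body": {
  "rows": [
    [[0.02,0,0,0,0],[0.02,0,0,0,0]]
  ]
}}

```text
time_s: 17.3
eef_pos: [0.5358, 0.247, 0.2355]
ee_rot: [-0.001, 1.0, -0.001, -0.001]
contact_force: [-0.6, -0.2, -1.6]
gripper_width: 0.0319
grip_force: 19.9
```

```bash
python3 -c "
from h import *
print(delta(.5363,.2471,.1058), env.get_obs()['eef_pos'])"
```

```text
[-0.0008  0.0002  0.1297] [0.5358 0.247  0.2355]
```

To row units: 0.131 m is 5.24, 0.13 m is 5.2.

Emit:
{"method": "send_path", "body": {
  "rows": [
    [[0.02,0,0,1.2,0],[0.02,0,0,2.8,0],[0.02,0,0,4,0],[0.02,0,0,4.6,0],[0.02,0,0,4.88,0],[0.02,0,0,5.04,0],[0.02,0,0,5.12,0],[0.02,0,0,5.2,0],[0.02,0,0,5.24,0],[0.02,0,0,5.24,0]]
  ]
}}

```text
time_s: 18.3
eef_pos: [0.5361, 0.2477, 0.1065]
ee_rot: [-0.001, 1.0, 0.0, 0.0]
contact_force: [-0.5, -1.0, -1.7]
gripper_width: 0.0317
grip_force: 19.9
```

To row units: 0.0015 m is 0.06, 0.001 m is 0.04.

Emit:
{"method": "send_path", "body": {
  "rows": [
    [[0.02,0,0,0.02,0],[0.02,0,0,0.04,0],[0.02,0,0,0.06,0],[0.02,0,0,0.06,0]]
  ]
}}

```text
time_s: 18.7
eef_pos: [0.5365, 0.2479, 0.1058]
ee_rot: [-0.001, 1.0, 0.0, 0.001]
contact_force: [-0.7, -0.3, 6.3]
gripper_width: 0.0315
grip_force: 19.9
```

To row units: -0.13 m is -5.2, -0.1 m is -4.

Emit:
{"method": "send_path", "body": {
  "rows": [
    [[0.03,0,0,0,0],[0.04,0,0,0,0],[0.06,0,0,0,0],[0.06,0,0,0,0],[0.06,0,0,-0.8,0],[0.06,0,0,-2,0],[0.06,0,0,-4,0],[0.06,0,0,-5.2,0],[0.06,0,0,-5.2,0],[0.06,0,0,-5.2,0]]
  ]
}}

```text
time_s: 19.7
eef_pos: [0.5361, 0.2476, 0.2347]
ee_rot: [-0.001, 1.0, 0.0, 0.0]
contact_force: [-0.3, 0.4, -1.0]
gripper_width: 0.0597
grip_force: 0.0
```

```bash
python3 -c "
from h import *
print(delta(.5762,-.2947,.2), env.get_obs()['eef_pos'])"
```

```text
[-0.0395 -0.5424  0.0346] [0.5361 0.2476 0.2347]
```

To row units: -0.4 m is -16, -0.03 m is -1.2.

Emit:
{"method": "send_path", "body": {
  "rows": [
    [[0.06,-1.2,-16,0,0],[0.06,-1.2,-16,0,0],[0.06,-1.2,-16,0,0],[0.06,-1.2,-16,0,0],[0.06,-1.2,-16,0,0],[0.06,-1.2,-16,0,0],[0.06,-1.2,-16,0,0],[0.06,-1.2,-16,0,0],[0.06,-1.2,-16,0,0]]
  ]
}}

```text
time_s: 20.6
eef_pos: [0.5658, -0.157, 0.2323]
ee_rot: [0.002, 1.0, -0.0, -0.002]
contact_force: [0.6, 0.9, -0.7]
gripper_width: 0.0602
grip_force: 0.0
```

Emit:
{"method": "send_path", "body": {
  "rows": [
    [[0.06,-0.4,-2,1.36,0],[0.06,-0.4,-4,1.36,0],[0.06,-0.4,-5.68,1.36,0],[0.06,-0.4,-5.68,1.36,0],[0.06,-0.4,-5.68,1.36,0],[0.06,-0.4,-5.68,1.36,0]]
  ]
}}

```text
time_s: 21.2
eef_pos: [0.5766, -0.2932, 0.1998]
ee_rot: [-0.001, 1.0, 0.0, -0.001]
contact_force: [0.2, 0.2, 0.2]
gripper_width: 0.0598
grip_force: 0.0
```

```bash
python3 -c "
from h import *
im=eyes.capture('wrist'); b=blobs(im,'yellow'); print([(x[0],x[1]) for x in b])
print(delta(.5762,-.2947,.086), env.get_obs()['eef_pos'])"
```

```text
[(array([251.6258, 191.3032]), np.int32(1141))]
[ 0.0005 -0.0018  0.1142] [ 0.5767 -0.293   0.2002]
```

Emit:
{"method": "send_path", "body": {
  "rows": [
    [[0.06,0,-0.04,1.6,0],[0.06,0,-0.04,3.2,0],[0.06,0,-0.04,4,0],[0.06,0,-0.04,4.52,0],[0.06,0,-0.04,4.52,0],[0.02,0,-0.04,4.52,0],[0.02,0,-0.04,4.52,0],[0.02,0,-0.04,4.52,0],[0.02,0,-0.04,4.52,0],[0.02,0,-0.04,4.52,0]]
  ],
  "clamp_n": 20
}}

```text
time_s: 22.25
eef_pos: [0.5769, -0.2954, 0.0884]
ee_rot: [-0.001, 1.0, -0.0, 0.0]
contact_force: [-0.3, 1.9, 4.2]
gripper_width: 0.0316
grip_force: 20.0
```

Emit:
{"method": "send_path", "body": {
  "rows": [
    [[0.02,0,0,-0.8,0],[0.02,0,0,-2,0],[0.02,0,0,-4,0],[0.02,0,0,-6,0],[0.02,0,0,-6,0],[0.02,0,0,-6,0]]
  ]
}}

```text
time_s: 22.85
eef_pos: [0.5769, -0.2955, 0.2386]
ee_rot: [-0.001, 1.0, -0.0, 0.001]
contact_force: [0.7, 0.6, -2.3]
gripper_width: 0.0312
grip_force: 20.0
```

```bash
python3 -c "
from h import *
print(delta(.5564,.1594,.235), env.get_obs()['eef_pos'])"
```

```text
[0.0199 0.4549 0.0031] [ 0.5769 -0.2955  0.2386]
```

To row units: 0.445 m is 17.8, 0.42 m is 16.8.

Emit:
{"method": "send_path", "body": {
  "rows": [
    [[0.02,0.08,1.2,0,0],[0.02,0.16,3,0,0],[0.02,0.24,5,0,0],[0.02,0.32,7,0,0],[0.02,0.4,9,0,0],[0.02,0.48,11,0,0],[0.02,0.6,13,0,0],[0.02,0.72,15,0,0],[0.02,0.8,16.8,0,0],[0.02,0.8,17.8,0,0]]
  ]
}}

```text
time_s: 23.85
eef_pos: [0.5549, 0.1526, 0.2355]
ee_rot: [-0.002, 1.0, -0.0, -0.001]
contact_force: [-0.1, -0.5, -1.8]
gripper_width: 0.0316
grip_force: 20.0
```

Emit:
{"method": "send_path", "body": {
  "rows": [
    [[0.02,0,0.4,0,0],[0.02,0,0.4,0,0],[0.02,0,0.4,0,0]]
  ]
}}

```text
time_s: 24.15
eef_pos: [0.5561, 0.1587, 0.2367]
ee_rot: [-0.0, 1.0, -0.0, -0.001]
contact_force: [-0.8, -0.9, -1.5]
gripper_width: 0.031
grip_force: 20.0
```

```bash
python3 -c "
from h import *
print(delta(.5564,.1594,.1064), env.get_obs()['eef_pos'])"
```

```text
[-0.0005  0.0008  0.1303] [0.5561 0.1587 0.2367]
```

To row units: 0.131 m is 5.24, 0.13 m is 5.2.

Emit:
{"method": "send_path", "body": {
  "rows": [
    [[0.02,0,0,1.2,0],[0.02,0,0,2.8,0],[0.02,0,0,4,0],[0.02,0,0,4.6,0],[0.02,0,0,4.88,0],[0.02,0,0,5.04,0],[0.02,0,0,5.12,0],[0.02,0,0,5.2,0],[0.02,0,0,5.24,0],[0.02,0,0,5.24,0]]
  ]
}}

```text
time_s: 25.15
eef_pos: [0.5563, 0.1597, 0.107]
ee_rot: [-0.001, 1.0, 0.0, 0.0]
contact_force: [-0.0, -0.1, -1.0]
gripper_width: 0.0316
grip_force: 20.0
```

Emit:
{"method": "send_path", "body": {
  "rows": [
    [[0.02,0,0,0.02,0],[0.02,0,0,0.04,0],[0.02,0,0,0.06,0],[0.02,0,0,0.06,0]]
  ]
}}

```text
time_s: 25.55
eef_pos: [0.5566, 0.1598, 0.1063]
ee_rot: [-0.001, 1.0, 0.0, 0.001]
contact_force: [-0.2, -0.1, 7.7]
gripper_width: 0.0316
grip_force: 20.0
```

Contact again. I release, rise, and move toward the start side to clear the top view.

To row units: -0.13 m is -5.2, -0.1 m is -4.

Emit:
{"method": "send_path", "body": {
  "rows": [
    [[0.03,0,0,0,0],[0.04,0,0,0,0],[0.06,0,0,0,0],[0.06,0,0,0,0],[0.06,0,0,-0.8,0],[0.06,0,0,-2,0],[0.06,0,0,-4,0],[0.06,0,0,-5.2,0],[0.06,0,0,-5.2,0]]
  ]
}}

```text
time_s: 26.45
eef_pos: [0.5573, 0.1599, 0.2401]
ee_rot: [-0.001, 1.0, 0.001, 0.003]
contact_force: [0.0, 0.3, 0.4]
gripper_width: 0.0602
grip_force: 0.0
```

Emit:
{"method": "send_path", "body": {
  "rows": [
    [[0.06,6,-16,0,0],[0.06,6,-16,0,0],[0.06,6,-16,0,0],[0.06,6,-16,0,0],[0.06,6,-16,0,0],[0.06,6,-16,0,0],[0.06,6,-16,0,0],[0.06,6,-16,0,0],[0.06,6,-16,0,0],[0.06,6,-16,0,0]]
  ]
}}

```text
time_s: 27.45
eef_pos: [0.4052, -0.2431, 0.2341]
ee_rot: [0.001, 1.0, 0.0, -0.001]
contact_force: [-0.7, 0.4, 0.5]
gripper_width: 0.0597
grip_force: 0.0
```

```bash
python3 - <<'E'
from h import *
im=eyes.capture('top'); cv2.imwrite('pics/f.png',im[:,:,::-1])
I=dict(red=[.4486,.227],yellow=[.5564,.1594],green=[.5363,.2471],blue=[.4687,.1393])
s=eyes.capture('scene'); cv2.imwrite('pics/g.png',cv2.resize(s[100:260,100:420,::-1],None,fx=2.4,fy=2.4))
for k in I:
    for q in eyes.silhouettes('top','brown_'+k)[:2]: print(k,q['score'],q['centre'],at('top',q['centre'],.065),I[k])
E
```

```text
red 0.56 [159.5, 230.7] [0.4429 0.2181] [0.4486, 0.227]
yellow 0.9 [185.5, 185.1] [0.5615 0.1603] [0.5564, 0.1594]
green 0.75 [151.3, 192.7] [0.5389 0.2453] [0.5363, 0.2471]
green 0.62 [181.2, 174.0] [0.5902 0.1729] [0.5363, 0.2471]
blue 0.76 [191.6, 223.6] [0.4633 0.1394] [0.4687, 0.1393]
```

View pics/f.png

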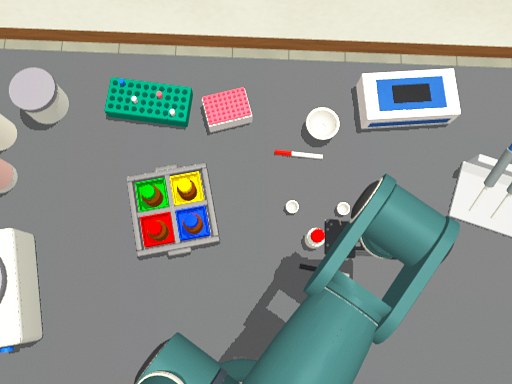

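View pics/g.png

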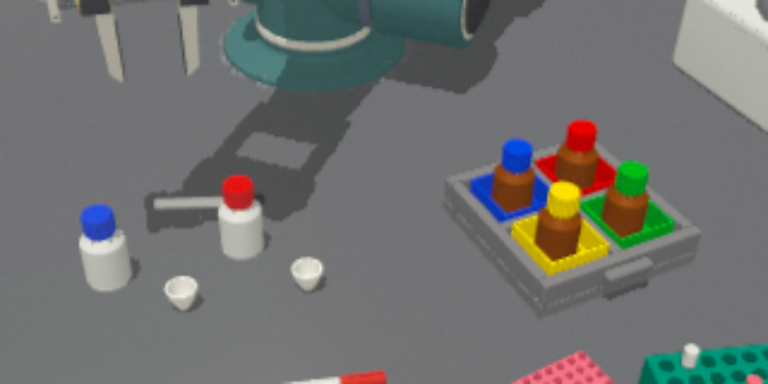

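Both views show all four brown bottles upright, each in the insert of its cap's colour and near the middle. The white bottles are untouched and the gripper is empty and clear of everything, so I let the arm settle and hand in.

Emit:
{"method": "send_path", "body": {
  "rows": [
    [[0.06,0,0,0,0],[0.06,0,0,0,0],[0.06,0,0,0,0]]
  ]
}}

```text
time_s: 28.05
eef_pos: [0.4067, -0.2403, 0.2352]
ee_rot: [-0.001, 1.0, -0.0, 0.0]
contact_force: [0.2, 0.6, -1.0]
gripper_width: 0.0601
grip_force: 0.0
```

```bash
python3 -c "
from plant import env
print(env.job_done())"
```

```text
the job is handed in; nothing more can be done
None
```

I handed the job in at about 28 s: the final pictures show all four brown bottles upright in the inserts of their cap colours, the white bottles where they stood, and the gripper empty and clear; no verdict was printed.

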